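Turn the test board over in its V cradle

ROBOT

A 6-joint arm with a two-finger parallel gripper is mounted at the origin on the work surface. World frame = base frame: x ahead of the robot, y to its left, z up, the work surface at z = 0. Lengths are in mm, angles in rad, forces in N, time in s.
With the tool pointing down it reaches from about 325 to 875 mm from the base axis. Payload 4.4 kg.
Tool frame: the origin (TCP) lies on the centre line of the jaws, within the pads' length; the fingertips stand ahead of it and the grasp point (between the pads) lies 6 mm ahead of it (ctrl.tcp_to_tips is the z of the fingertips in the tool frame, in mm); z points along the fingers, y is the direction in which the jaws open and shut (so a half turn about z gives the same grasp; the last joint's range is limited). The gripper opens to 85 mm and grips with 20 to 120 N. Pads are 22 mm wide; open, the fingers measure 114 mm over their backs; the gripper's body (76 mm by 85 mm) begins 54 mm behind the grasp point. The pads swing forward as they close: fully open they stand 13 mm farther back than shut.
Start: joints at [1.067, 0.207, 1.542, -0, 1.393, -0.15], TCP at [198.688, 539.584, 256.282] pointing down, gripper open.
Joint ranges: [-2.73, 2.73], [-0.86, 2.22], [0.23, 2.46], [-1.11, 4.25], [0.08, 2.63], [-2.82, 2.82]. Speed limits (rad/s): [2.79, 2.79, 3.14, 3.14, 3.14, 3.14].

INTERFACE

Orientations are given as a 3x3 rotation matrix whose columns are the frame's x, y, z axes.
In Python, from plant import ctrl, sensors, optics gives the robot as it stands. Calls block until the motion is done:
- ctrl.move_ptp(position, orientation): joint-space move of the TCP to a pose.
- ctrl.move_l(position, rot=None, vel=150, threshold=None): straight line of the TCP; rot=None keeps the orientation; vel is the mean speed in mm/s. With threshold (N) it stops when the force on the tool has changed by that much, and returns True; else False.
- ctrl.set_joints(angles): joint-space move.
- ctrl.gripper_to(opening, force=None): finger opening in mm; force is the grip in N (None keeps the last); returns when the fingers have stopped.
- ctrl.hold(seconds).
- ctrl.solve_ik(position, orientation): joint angles nearest the present ones, or None.
- sensors.read_state(): the state.
- optics.grab_frame(name): name is "scene" or "top"; returns (picture, depth): 480x640x3 uint8, red, green, blue; 480x640 float32, mm along the optical axis (not along the pixel's ray), 0 where there is no reading.
- optics.camera_params(name): a dict with "mtx" (3x3 intrinsics, pixels), "k1" (the pictures are not rectified: a ray, as slopes to the right and down, at radius r is drawn at 1 + k1 r^2 times it, then the intrinsics apply), "R" (3x3) and "t" (3): a world point X has camera coordinates R X + t. Camera axes: x right, y down, z forward; pixel columns grow to the right and rows downward; lengths in mm; the calibration is good to about 2 mm. A picture is of the moment at which its call begins. camera_params takes no time and is no camera call.
A pose or a line that the arm cannot do raises ctrl.MotionError and nothing moves.
- ctrl.finish_job(): hands the job in, once; it reports no verdict.
The state is a dict: "t": time; "q": joint angles; "qvel": joint speeds; "tau": joint torques, N m; "eef_pos": TCP position; "eef_rot": TCP orientation; "force": force on the tool from outside, world axes, zero at the start; "wrist_torque": the same for the moment, N m; "grip_width": finger opening in mm.
Only numpy, scipy, OpenCV 4.12 (cv2) and the standard library are available. Lean on these libraries where they do the work, as an engineer would, in place of code of your own. Each camera call takes 0.05 s, during which the arm holds its last target. There are 200 camera calls.

TASK

The test board lies gold side up on one wing of the V-shaped cradle. Turn it over like the page of a book so that it comes to rest on the opposite wing, whose slope is set differently each time, with its green circuit side up, one long edge settled in the bottom of the V and not shifted off along the V. Ease it over and all the way down, never letting it drop or slap, and leave the meter, the screwdriver and the brass module where they are.

Things in the scene. Friction and masses are not known exactly. Their poses are not given: they have to be found in the camera images.
- cradle: Fixed black V cradle in a shallow aluminium tray (170 x 300 mm, rim 16 mm). Origin: centre of the tray's underside on the table; z up, x along the bottom line of the V, y across. Two flat wings, 150 mm long, 66 mm wide up the slope, 8 mm thick: the +y one rises at 20 degrees, the -y one is clamped at an unknown slope of 10 to 30 degrees. Free space outside them.
- valley (a point): Middle of the bottom line of the V, 40 mm above the table. A board turned over onto the -y wing has its centre 50 mm up that wing, 5 mm off its surface.
- board: Loose rigid slab 130 (x) x 100 (y) x 10 mm (z), about 0.25 kg, origin at its centre. +z face gold, -z face green circuit in an aluminium frame, both act as flat. Starts gold up on the +y wing, x along the V, its -y long edge in the bottom of the V, its +y long edge overhanging the wing's outer edge by 34 mm, that edge's underside 74 mm above the table.
- free_edge (a point): Middle of the board's +y long edge (the overhanging one), at half thickness.
- low_edge (a point): Middle of the board's -y long edge (the one that starts in the bottom of the V), at half thickness.
- meter: Bystander: loose yellow hand-held power meter, 150 x 75 x 28 mm, lying flat; origin at the centre of its underside. Leave it.
- driver: Bystander: loose screwdriver, 170 mm long, about 30 mm high, lying along its x. Leave it.
- module: Bystander: loose brass module, 120 x 28 x 22 mm; origin at the centre of its underside. Leave it.
Mind the look-alikes: they are no part of the job. What is meant by the board is not white, and is the smaller of those in its own colour.

How it is judged:
By the outcome, as a careful person would: the job done as asked, in the order asked, and still so for the second after the job is handed in, with the robot touching nothing.
It also fails if it takes over 54 s, if anything falls off the work surface, if the arm or the gripper's body presses on something with over 40 N, if the wrist force passes 120 N, or if a joint passes its speed limit or range.

## Working session

There is one attempt and no reset: what is moved stays moved. The work goes in short steps, each a Python script; the robot and the scene stay as the last script left them, time stands still between calls to the robot, and variables do not carry over. Pictures are saved under pics/ and viewed, about 8 in all and at most 12, crops included, and the job is handed in when it is done.

```bash
ls; mkdir -p pics
python3 - <<'E'
from plant import ctrl,sensors,optics
import cv2,numpy as np
for n in("scene","top"):
    p,d=optics.grab_frame(n); np.savez(f"pics/{n}0.npz",p=p,d=d); cv2.imwrite(f"pics/{n}0.png",p[:,:,::-1])
    c=optics.camera_params(n); print(n,c["mtx"].round(1).tolist(),c["k1"],c["R"].round(3).tolist(),c["t"].round(1).tolist(),(d>0).mean())
s=sensors.read_state();print(s["t"],s["force"],s["eef_rot"].round(3).tolist() if hasattr(s["eef_rot"],"round") else s["eef_rot"],ctrl.tcp_to_tips)
E
```

```text
pics
scene [[523.3, 0.0, 317.7], [0.0, 523.3, 228.7], [0.0, 0.0, 1.0]] -0.05672503013954325 [[-0.477, 0.879, -0.014], [0.566, 0.295, -0.77], [-0.672, -0.376, -0.638]] [142.4, -293.8, 1461.9] 0.996123046875
top [[454.7, 0.0, 319.0], [0.0, 454.7, 239.0], [0.0, 0.0, 1.0]] -0.09820406168775922 [[-0.056, -0.998, -0.004], [-0.978, 0.056, -0.199], [0.199, -0.007, -0.98]] [175.7, 537.1, 853.4] 0.99607421875
0.1 [ 0.87925836  0.49989939 -0.52287774] [[-0.938, 0.345, -0.001], [0.345, 0.938, -0.002], [0.0, -0.002, -1.0]] 25.0
```

View pics/scene0.png

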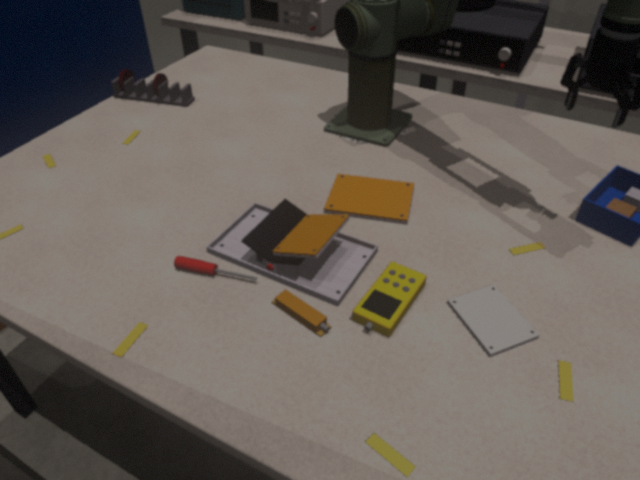

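View pics/top0.png

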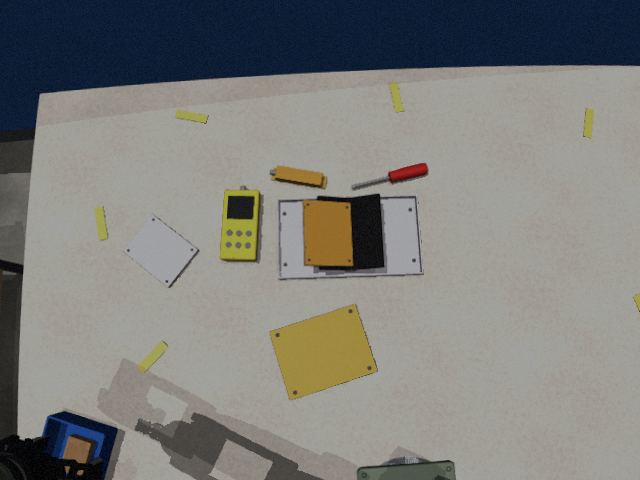

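The top view shows three boards: a gold one on the cradle at (328,233), a larger gold one flat on the table at (323,352), and a white one at (162,250). The board meant is the smaller gold one at (328,233), lying on the left (+y) wing. The black wing is to its right at (368,232). Next I measure it and check it in an enlarged crop.

```bash
cat > h.py <<'E'
import cv2,numpy as np
from plant import ctrl,sensors,optics
def rays(n,uv):
    c=optics.camera_params(n);K=c["mtx"];uv=np.asarray(uv,float).reshape(-1,2)
    m=cv2.undistortPoints(uv.reshape(-1,1,2),K,np.array([c["k1"],0,0,0.])).reshape(-1,2)
    d=np.c_[m,np.ones(len(m))]; return -c["R"].T@c["t"], d@c["R"]   # origin, dirs with unit depth
def pts(n,uv,z): o,d=rays(n,uv); return o+d*np.asarray(z)[:,None]
def mask_pts(n,d,m):
    v,u=np.nonzero(m&(d>0)); return pts(n,np.c_[u,v],d[v,u])
def plane(P,it=5):
    for _ in range(it):
        c=P.mean(0);n=np.linalg.svd(P-c,full_matrices=False)[2][2];n*=np.sign(n[2]);r=(P-c)@n
        k=abs(r)<max(2.5*np.median(abs(r))*1.48,.5);P=P[k]
    return c,n,r.std(),len(P)
def onplane(n,uv,c,nn): o,d=rays(n,uv); return o+d*(((c-o)@nn)/(d@nn))[:,None]
def comp(m,seed):
    k,l=cv2.connectedComponents(m.astype(np.uint8)); return l==l[seed[1],seed[0]]
E
python3 - <<'E'
from h import *
for n,seedB,seedW,trayseed in(("top",(328,220),(370,232),(295,250)),("scene",(310,235),(272,235),None)):
    z=np.load(f"pics/{n}0.npz");p,d=z["p"],z["d"]
    hsv=cv2.cvtColor(p,cv2.COLOR_RGB2HSV);print(n,hsv[seedB[1],seedB[0]],hsv[seedW[1],seedW[0]])
    H,S,V=[hsv[...,i].astype(int) for i in range(3)]
    g=comp((H>8)&(H<30)&(S>120)&(V>70),seedB)
    w=comp((V<60),seedW)
    ge=cv2.erode(g.astype(np.uint8),np.ones((5,5)))>0;we=cv2.erode(w.astype(np.uint8),np.ones((5,5)))>0
    for nm,m,me in(("gold",g,ge),("wing",w,we)):
        P=mask_pts(n,d,me);c,nn,s,k=plane(P)
        cn=max(cv2.findContours(m.astype(np.uint8),0,2)[0],key=cv2.contourArea)
        r=cv2.boxPoints(cv2.minAreaRect(cn)); ap=cv2.approxPolyDP(cn,4,True).reshape(-1,2)
        print(nm,m.sum(),"c",c.round(1),"n",nn.round(3),"tilt",np.degrees(np.arccos(nn[2])).round(2),"sd",s.round(2),k)
        print(" poly",[(tuple(a),tuple(x.round(1))) for a,x in zip(ap.tolist(),onplane(n,ap,c,nn))])
z=np.load("pics/top0.npz");p,d=z["p"],z["d"]
# table height and tray
print("table z",np.median(mask_pts("top",d[:],np.pad(np.ones((40,40),bool),((290,150),(150,450))))[:,2]), np.median(mask_pts("top",d,np.pad(np.ones((40,40),bool),((290,150),(450,150))))[:,2]))
for (u,v) in[(284,212),(412,203),(285,264),(415,262)]: print((u,v),onplane("top",[(u,v)],np.array([0,0,4.]),np.array([0,0,1.])).round(1), pts("top",[(u,v)],[d[v,u]]).round(1))
cr=cv2.resize(p[150:300,210:440],None,fx=3.4,fy=3.4,interpolation=cv2.INTER_CUBIC);cv2.imwrite("pics/crop1.png",cv2.convertScaleAbs(cr[:,:,::-1],alpha=1.5))
E
```

```text
top [ 18 182 151] [135  30  17]
gold 3074 c [554.9 127.   65.9] n [-0.005 -0.342  0.94 ] tilt 20.03 sd 1.35 2480
 poly [((304, 200), (np.float64(620.5), np.float64(170.3), np.float64(82.0))), ((305, 264), (np.float64(493.1), np.float64(174.7), np.float64(83.0))), ((352, 265), (np.float64(490.8), np.float64(82.5), np.float64(49.4))), ((350, 204), (np.float64(616.6), np.float64(77.6), np.float64(48.2)))]
wing 2487 c [555.2  48.9  53.3] n [0.015 0.375 0.927] tilt 22.05 sd 1.48 1765
 poly [((379, 194), (np.float64(629.8), np.float64(18.9), np.float64(64.3))), ((318, 196), (np.float64(647.6), np.float64(141.6), np.float64(14.3))), ((351, 203), (np.float64(620.4), np.float64(74.9), np.float64(41.8))), ((354, 263), (np.float64(495.6), np.float64(77.7), np.float64(42.6))), ((319, 269), (np.float64(491.3), np.float64(148.2), np.float64(14.1))), ((383, 266), (np.float64(483.2), np.float64(23.3), np.float64(64.8)))]
scene [ 17 191 124] [174  33  39]
gold 4862 c [412.8 144.7  33.8] n [-0.212 -0.051  0.976] tilt 12.61 sd 9.19 3877
 poly [((413, 184), (np.float64(212.0), np.float64(211.4), np.floa
[... 1105 characters left out ...]
245), (np.float64(501.6), np.float64(152.7), np.float64(2.6))), ((333, 241), (np.float64(497.9), np.float64(143.9), np.float64(7.0))), ((316, 260), (np.float64(564.8), np.float64(140.9), np.float64(8.1))), ((275, 255), (np.float64(616.2), np.float64(80.8), np.float64(37.6))), ((271, 250), (np.float64(612.6), np.float64(70.0), np.float64(43.0))), ((304, 215), (np.float64(489.4), np.float64(72.2), np.float64(42.6)))]
table z -0.749490488912727 -0.6124672351888307
(284, 212) [[619.4 216.    4. ]] [[620.7 216.3  -0.8]]
(412, 203) [[623.9 -59.7   4. ]] [[ 6.249e+02 -6.050e+01  2.000e-01]]
(285, 264) [[507.2 218.5   4. ]] [[507.6 218.7   1.5]]
(415, 262) [[495.8 -53.5   4. ]] [[495.7 -53.4   4.4]]
```

View pics/crop1.png

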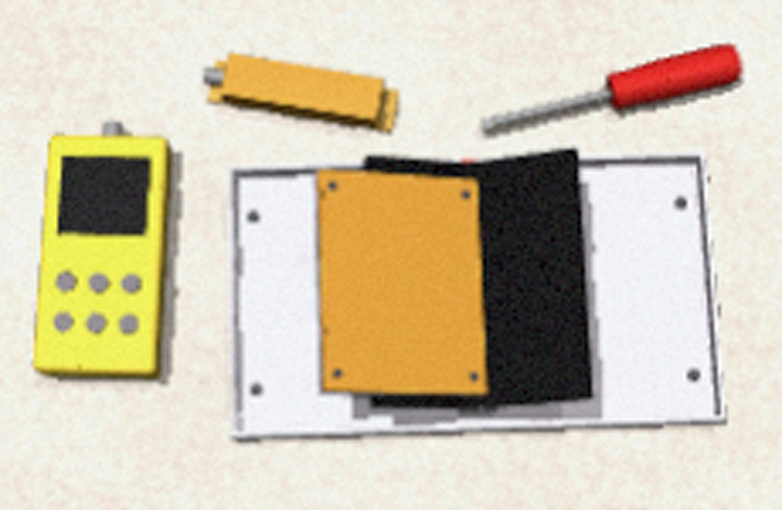

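The crop confirms it. The smaller gold board sits on the +y wing, and the black wing is bare beside it. Next I refine the V pose and the wing slope, then check IK for a pinch on the overhanging edge.

```bash
cat > /tmp/m.py <<'E'
from h import *
def fitline(n,m,side,rng,c,nn,ax):
    # edge pixels of mask m: side 'l','r' per row or 't','b' per column
    out=[]
    for i in range(*rng):
        k=np.nonzero(m[i] if side in'lr' else m[:,i])[0]
        if len(k)==0: continue
        e=(k.min()-.5) if side in'lt' else (k.max()+.5)
        out.append((e,i) if side in 'lr' else (i,e))
    return onplane(n,out,c,nn)
z=np.load("pics/top0.npz");p,d=z["p"],z["d"];hsv=cv2.cvtColor(p,cv2.COLOR_RGB2HSV);V=hsv[...,2].astype(int)
g=comp((hsv[...,0]>8)&(hsv[...,0]<30)&(hsv[...,1]>110)&(V>60),(328,220))
c,nn,s,k=plane(mask_pts("top",d,cv2.erode(g.astype(np.uint8),np.ones((5,5)))>0))
E={}
for nm,sd,r in(("free",'l',(206,260)),("low",'r',(210,260)),("far",'t',(309,346)),("near",'b',(309,348))):
    L=fitline("top",g,sd,r,c,nn,0);E[nm]=L.mean(0)
    vx,vy,_,_=cv2.fitLine(L[:,:2].astype(np.float32),cv2.DIST_HUBER,0,.01,.01).ravel();print(nm,L.mean(0).round(1),np.degrees(np.arctan2(vy,vx)).round(2))
print("gold c,n",c.round(1),nn.round(3),"mid",((E["free"]+E["low"])/2).round(1),((E["far"]+E["near"])/2).round(1))
w=np.zeros(V.shape,bool);w[190:275,353:390]=V[190:275,353:390]<38;w=comp(w,(370,232))
we=cv2.erode(w.astype(np.uint8),np.ones((5,5)))>0
P=mask_pts("top",d,we);c2,n2,s2,k2=plane(P);print("wing top",c2.round(1),n2.round(3),s2.round(2),k2)
L=fitline("top",w,'r',(200,262),c2,n2,0);T=fitline("top",w,'t',(360,377),c2,n2,0);B=fitline("top",w,'b',(360,380),c2,n2,0)
print("outer",L.mean(0).round(1),np.polyfit(L[:,0],L[:,1],1).round(3),"far",T.mean(0).round(1),"near",B.mean(0).round(1))
# scene view of the same wing: choose pixels whose 3D falls on the wing interior
z=np.load("pics/scene0.npz");p,d2=z["p"],z["d"]
v,u=np.mgrid[190:280,230:320];uv=np.c_[u.ravel(),v.ravel()];X=pts("scene",uv,d2[v.ravel(),u.ravel()])
bk=cv2.cvtColor(p,cv2.COLOR_RGB2HSV)[...,2][v.ravel(),u.ravel()]<60
for Q,lab in((X[bk],"scene"),(P,"top")):
    k=(Q[:,0]>500)&(Q[:,0]<615)&(Q[:,1]>28)&(Q[:,1]<72)&(Q[:,2]>40);Q=Q[k]
    c3,n3,s3,k3=plane(Q);print(lab,"wing",c3.round(1),n3.round(3),"slope",np.degrees(np.arctan2(np.hypot(*n3[:2]),n3[2])).round(2),s3.round(2),k3)
# table offset
for n,dd in(("top",d),("scene",d2)):
    pass
E
python3 /tmp/m.py
```

```text
free [555.  173.9  83. ] -1.53
low [553.   78.8  48.3] -1.4
far [621.9 124.4  65.3] 88.96
near [490.3 130.3  66.8] 89.71
gold c,n [555.  127.1  66. ] [-0.005 -0.342  0.94 ] mid [554.  126.3  65.7] [556.1 127.4  66.1]
wing top [554.3  48.2  53.6] [0.015 0.375 0.927] 1.49 1669
outer [554.4  20.6  64.7] [-2.4000e-02  3.3981e+01] far [631.3  40.3  55.6] near [482.2  48.8  54.4]
scene wing [559.9  50.1  53.5] [0.007 0.385 0.923] slope 22.64 1.36 1039
top wing [555.9  49.5  53. ] [0.015 0.378 0.926] slope 22.24 1.49 1241
```

```bash
cat > /tmp/ik.py <<'E'
from h import *
V=np.array([556.,82.5,40.]);yaw=np.radians(-2);X=np.array([np.cos(yaw),np.sin(yaw),0]);Y=np.array([-np.sin(yaw),np.cos(yaw),0]);Z=np.array([0,0,1.])
def pose(phi,th,s,depth=8,flip=1):
    e=np.cos(phi)*Y+np.sin(phi)*Z   # from low edge to free edge
    n=-np.sin(phi)*Y+np.cos(phi)*Z
    zt=np.cos(th)*(-e)+np.sin(th)*X; yt=flip*n; xt=np.cross(yt,zt)
    g=V+e*(100-depth)+n*5+X*s+Z*3
    return g-6*zt,np.c_[xt,yt,zt]
for flip in(1,-1):
  for th in range(-30,91,10):
    for s in ((0,) if th<60 else (-57,)):
        r=[]
        q=None
        for phi in np.radians([20,45,70,90,110,135,157]):
            P,R=pose(phi,np.radians(th),s,8 if s==0 else 17,flip)
            j=ctrl.solve_ik(P,R); r.append("x" if j is None else str(np.round(j,2).tolist()))
        print(flip,th,sum(a!="x" for a in r),r if sum(a!="x" for a in r)>=6 else [a if a=="x" else "o" for a in r])
E
python3 /tmp/ik.py
```

```text
1 -30 7 ['[0.41, 1.13, 0.9, -0.7, 2.19, 2.32]', '[0.31, 0.88, 1.08, -0.46, 1.97, 2.14]', '[0.15, 0.7, 1.22, -0.21, 1.81, 1.86]', '[-0.02, 0.62, 1.3, 0.01, 1.74, 1.59]', '[-0.19, 0.64, 1.33, 0.22, 1.76, 1.3]', '[-0.36, 0.77, 1.3, 0.45, 1.87, 0.97]', '[-0.46, 0.97, 1.21, 0.62, 2.03, 0.74]']
1 -20 7 ['[0.46, 1.07, 1.01, -0.77, 2.06, 2.32]', '[0.35, 0.8, 1.2, -0.52, 1.82, 2.16]', '[0.17, 0.59, 1.35, -0.25, 1.63, 1.88]', '[-0.02, 0.51, 1.42, 0.01, 1.56, 1.59]', '[-0.21, 0.53, 1.45, 0.26, 1.58, 1.28]', '[-0.41, 0.68, 1.42, 0.52, 1.72, 0.94]', '[-0.51, 0.9, 1.33, 0.7, 1.9, 0.72]']
1 -10 7 ['[0.5, 1.01, 1.13, -0.85, 1.92, 2.34]', '[0.39, 0.72, 1.32, -0.6, 1.66, 2.19]', '[0.19, 0.49, 1.47, -0.3, 1.44, 1.91]', '[-0.02, 0.4, 1.55, 0.0, 1.36, 1.59]', '[-0.23, 0.42, 1.59, 0.3, 1.4, 1.25]', '[-0.45, 0.59, 1.55, 0.6, 1.57, 0.9]', '[-0.56, 0.83, 1.46, 0.79, 1.78, 0.69]']
1 0 7 ['[0.55, 0.94, 1.25, -0.94, 1.79, 2.37]', '[0.43, 0.64, 1.44, -0.69, 1.5, 2.24]', '[0.22, 0.4, 1.6, -0.36, 1.25, 1.95]', '[-0.02, 0.3, 1.68, -0.0, 1.16, 1.59]', '[-0.26, 0.32, 1.72, 0.36, 1.21, 1.2]', '[-0.49, 0.51, 1.68, 0.7,
[... 3202 characters left out ...]
, -0.75, 0.68, -0.84]', '[-0.01, 0.07, 2.06, -0.03, 0.49, -1.52]', '[-0.3, 0.09, 2.09, 0.77, 0.64, -2.31]', '[-0.59, 0.33, 2.05, 1.15, 1.03, -2.68]', '[-0.72, 0.63, 1.95, 1.28, 1.35, -2.79]']
-1 40 3 ['x', 'x', 'o', 'o', 'o', 'x', 'x']
-1 50 0 ['x', 'x', 'x', 'x', 'x', 'x', 'x']
-1 60 3 ['x', 'x', 'o', 'o', 'x', 'o', 'x']
-1 70 4 ['o', 'o', 'o', 'x', 'x', 'x', 'o']
-1 80 4 ['o', 'o', 'o', 'x', 'x', 'x', 'o']
-1 90 7 ['[0.37, 0.87, 2.27, 3.54, 1.57, 0.35]', '[0.29, 0.78, 2.34, 3.46, 1.55, 0.78]', '[0.15, 0.72, 2.4, 3.33, 1.55, 1.22]', '[0.02, 0.72, 2.43, 3.19, 1.57, 1.57]', '[-0.12, 0.76, 2.44, 3.05, 1.62, 1.92]', '[-0.28, 0.86, 2.42, 2.9, 1.7, 2.32]', '[-0.36, 0.97, 2.38, 2.81, 1.77, 2.67]']
```

```bash
cat >> h.py <<'E'
V=np.array([555.,82.6,40.]);yaw=np.radians(-1.5);SL=np.radians(22.4)
X=np.array([np.cos(yaw),np.sin(yaw),0]);Y=np.array([-np.sin(yaw),np.cos(yaw),0]);Z=np.array([0,0,1.])
def pose(phi,piv,depth=7,off=0.):
    """tool pose holding the board at tilt phi (rad); piv = low-edge green-side corner line (y,z) in V frame, x shift"""
    e=np.cos(phi)*Y+np.sin(phi)*Z; n=-np.sin(phi)*Y+np.cos(phi)*Z
    zt=-e; yt=-n; xt=np.cross(yt,zt)
    g=V+X*piv[0]+Y*piv[1]+Z*piv[2]+e*(100-depth)+n*(5+off)
    return g-6*zt,np.c_[xt,yt,zt]
E
python3 - <<'E'
from h import *
P,R=pose(np.radians(20),(0,0,0)); b=-R[:,2]
ctrl.gripper_to(32,30); print(ctrl.tcp_to_tips, sensors.read_state()["grip_width"])
ctrl.move_ptp(P+b*110+Z*60,R)
ctrl.move_l(P+b*45,vel=120)
s=sensors.read_state();print(s["t"],s["force"].round(1),np.round(s["q"],2))
for n in("scene","top"):
    p,d=optics.grab_frame(n);cv2.imwrite(f"pics/{n}1.png",p[:,:,::-1]);np.savez(f"pics/{n}1.npz",p=p,d=d)
a=cv2.imread("pics/scene1.png")[130:330,180:500];a=cv2.resize(a,None,fx=2.4,fy=2.4);cv2.imwrite("pics/s1.png",cv2.convertScaleAbs(a,alpha=1.6))
E
```

```text
25.0 32.223801396593466
3.3333 [ 0.   1.  -0.4] [ 0.6   0.96  1.18 -0.92  1.85 -0.79]
```

View pics/s1.png

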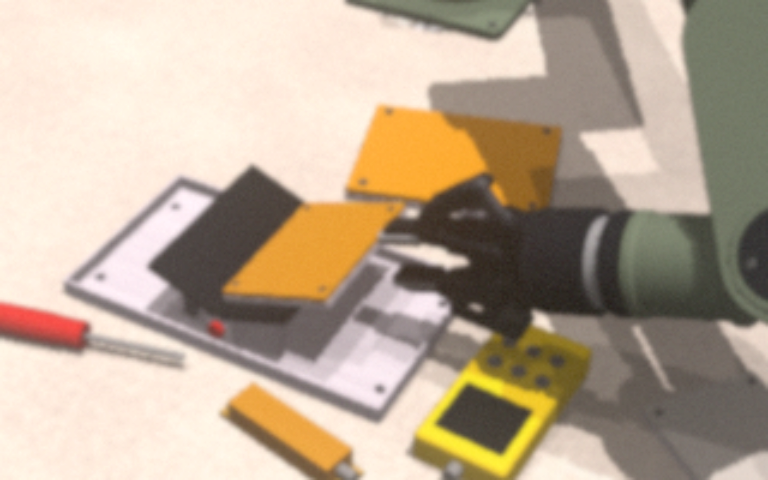

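The scene view shows the two fingers straddling the free edge's level, about 20 mm short of it and clear of the meter. I advance and close gently.

Run:
```python
from h import *
P,R=pose(np.radians(20),(0,0,0))
f0=sensors.read_state()["force"]
hit=ctrl.move_l(P,vel=40,threshold=6)
s=sensors.read_state();print("hit",hit,(s["force"]-f0).round(1),(s["eef_pos"]-P).round(2),s["t"])
if not hit:
    for w in (16,13,11.5,5):
        ctrl.gripper_to(w,30);s=sensors.read_state();F=s["force"]-f0
        print(w,round(s["grip_width"],2),"F",F.round(1),"n",(F@R[:,1]).round(1),s["wrist_torque"].round(2),s["t"])
for n in("scene","top"):
    p,d=optics.grab_frame(n);cv2.imwrite(f"pics/{n}2.png",p[:,:,::-1]);np.savez(f"pics/{n}2.npz",p=p,d=d)
a=cv2.imread("pics/scene2.png")[160:310,220:460];b=cv2.imread("pics/top2.png")[160:310,200:440]
cv2.imwrite("pics/s2.png",cv2.convertScaleAbs(np.vstack([cv2.resize(x,None,fx=1.95,fy=1.95) for x in(a,b)]),alpha=1.6))
```

```text
hit False [0.8 0.5 0.3] [0.12 0.26 0.13] 4.7083
16 16.14 F [-0.2  0.5 -0. ] n 0.2 [0.46 0.01 0.04] 5.0083
13 13.25 F [-0.7  0.7 -0.2] n 0.5 [ 0.42 -0.    0.  ] 5.225
11.5 11.51 F [-0.8  0.5  0.3] n -0.2 [ 0.46 -0.02  0.04] 5.4417
5 9.6 F [-0.9  0.4  1.6] n -1.4 [ 0.25  0.04 -0.03] 5.6583
```

View pics/s2.png

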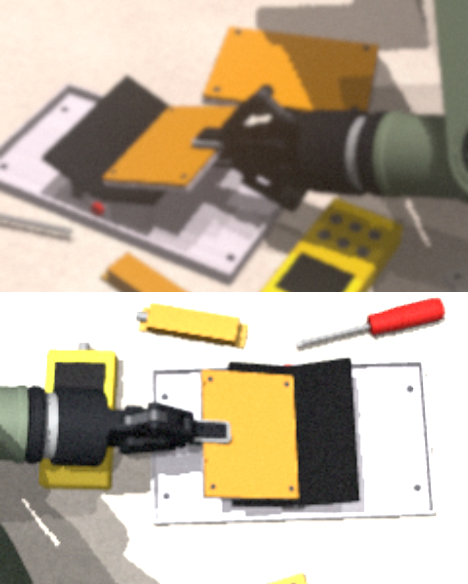

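The jaws stopped at 9.6 mm on the board, centred, with under 2 N of side force. Next I lift it 2.5 mm clear, turn it about the V line keeping the low edge just off both wings, and stop about 6° short.

```bash
cat >> h.py <<'E'
def piv(phi,c,x=0.,sl=SL):
    n=np.array([-np.sin(phi),np.cos(phi)])*10
    A=np.array([[-np.sin(np.radians(20)),np.cos(np.radians(20))],[np.sin(sl),np.cos(sl)]])
    return np.r_[x,np.linalg.solve(A,c-np.minimum(0,A@n))]
E
python3 - <<'E'
from h import *
D=np.radians
ctrl.gripper_to(5,60)
f0=sensors.read_state()["force"]
path=[(20,2.5,0)]+[(p,2.5,2*(p-20)/130) for p in np.r_[np.arange(30,151,10),152]]
prev=None
for p,c,x in path:   # dry IK
    assert ctrl.solve_ik(*pose(D(p),piv(D(p),c,x))) is not None,p
for p,c,x in path:
    P,R=pose(D(p),piv(D(p),c,x))
    ctrl.move_l(P,R,vel=40 if p>20 else 15)
    s=sensors.read_state()
    if p in(20,50,90,130,152):print(p,piv(D(p),c,x).round(1),(s["force"]-f0).round(1),s["wrist_torque"].round(2),round(s["grip_width"],2),round(s["t"],2))
for n in("scene","top"):
    p,d=optics.grab_frame(n);cv2.imwrite(f"pics/{n}3.png",p[:,:,::-1]);np.savez(f"pics/{n}3.npz",p=p,d=d)
a=cv2.imread("pics/scene3.png")[130:310,180:420];b=cv2.imread("pics/top3.png")[140:320,240:480]
cv2.imwrite("pics/s3.png",cv2.convertScaleAbs(np.vstack([cv2.resize(x,None,fx=1.65,fy=1.65) for x in(a,b)]),alpha=1.6))
E
```

```text
20 [0.  0.1 2.7] [ 0.8  1.5 -4.8] [ 0.93 -0.05 -0.03] 8.66 6.3
50 [0.5 0.1 2.7] [-0.   0.7 -5.1] [ 0.62 -0.07  0.02] 8.48 8.05
90 [1.1 5.4 4.6] [ 0.3 -0.1 -4.5] [0.01 0.03 0.03] 8.62 10.26
130 [1.7 7.7 9.1] [ 0.3  0.9 -4.6] [-0.6  -0.03  0.03] 8.78 12.48
152 [ 2.   4.8 11.5] [ 0.7  1.7 -4.8] [-0.84 -0.01  0.04] 8.76 13.9
```

View pics/s3.png

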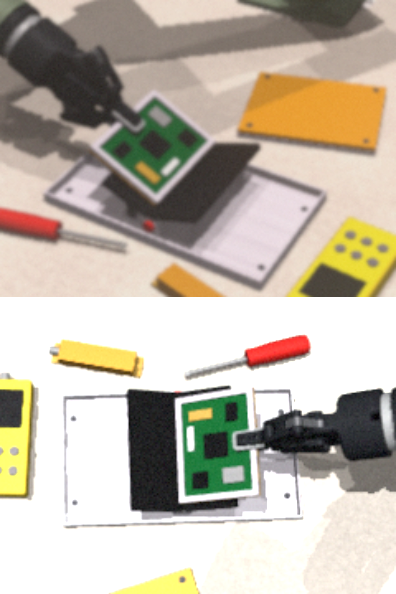

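The board is over green side up, held about 28° from level, with its low edge along the V. I measure the board's actual tilt against the commanded 152° and use the same frames to confirm the wing edges along x.

```bash
cat > chk.py <<'E'
from h import *
import sys
def board(k):
  for n in("top","scene"):
    z=np.load(f"pics/{n}{k}.npz");p,d=z["p"],z["d"]
    hsv=cv2.cvtColor(p,cv2.COLOR_RGB2HSV);H,S,W=[hsv[...,i].astype(int) for i in range(3)]
    v,u=np.nonzero((d>0));Q=pts(n,np.c_[u,v],d[v,u]);r=(Q-V);x,y=r@X,r@Y
    g=np.zeros(d.shape,bool);kk=(abs(x)<62)&(y>-90)&(y<-8)&(Q[:,2]>42);g[v[kk],u[kk]]=True
    gr=g&(((H>50)&(H<90)&(S>80))|((W>120)&(S<60)))
    c,nn,s,m=plane(mask_pts(n,d,gr));e=[nn@X,nn@Y,nn@Z]
    print(n,"tilt",np.degrees(np.arctan2(e[1],e[2])).round(2),"xlean",np.degrees(e[0]).round(2),"height of face above V at y=-40:",(c[2]-40+(e[1]/e[2])*((c-V)@Y+40)).round(2),s.round(2),m)
    # outline on that plane: white frame+green within region
    b=g&(((W>95)&(S<70))|((H>45)&(H<95)&(S>60)))
    b=(np.zeros_like(b)|b)
    cn=max(cv2.findContours(cv2.morphologyEx(b.astype(np.uint8),cv2.MORPH_CLOSE,np.ones((7,7))),0,1)[0],key=cv2.contourArea).reshape(-1,2)
    L=onplane(n,cn,c,nn)-V;print("  x range",(L@X).min().round(1),(L@X).max().round(1),"y",(L@Y).min().round(1),(L@Y).max().round(1))
if __name__=="__main__":board(sys.argv[1])
E
sed -i 's/abs(x)<62/abs(x)<75/; s/y<-8/y<8/' chk.py
python3 chk.py 3
```

```text
top tilt 28.09 xlean 0.27 height of face above V at y=-40: 33.14 1.95 2352
  x range -72.8 69.9 y -93.0 6.4
scene tilt 28.17 xlean -0.06 height of face above V at y=-40: 33.37 1.95 1339
  x range -68.3 66.5 y -85.3 10.1
```

Run:
```python
from h import *
D=np.radians
def go(p,c,vel,th=None):
    P,R=pose(D(p),piv(D(p),c,2.,max(SL,D(180-p)) if 0 else SL))
    h=ctrl.move_l(P,R,vel=vel,threshold=th);s=sensors.read_state()
    print(p,c,h,(s["force"]-f0).round(1),s["wrist_torque"].round(2),(s["eef_pos"]-P).round(2),round(s["t"],2));return h
f0=sensors.read_state()["force"]
go(155.5,2.5,25)
for c in(1.5,1,.5,0,-.5,-1,-1.5):
    if go(155.5,c,6,4): break
```

```text
155.5 2.5 False [ 0.2 -0.1  0.4] [-0.81  0.03  0.03] [-0.18 -0.03 -0.4 ] 14.39
155.5 1.5 False [0.3 0.1 0. ] [-0.86  0.05  0.03] [0.09 0.06 0.22] 14.72
155.5 1 False [ 0.3  0.8 -0.4] [-0.87  0.02 -0.01] [0.01 0.03 0.05] 14.97
155.5 0.5 False [0.4 0.3 1. ] [-0.68  0.03  0.02] [ 0.05 -0.02  0.21] 15.22
155.5 0 False [-0.1 -1.9  3.6] [-0.29  0.12  0.02] [ 0.12 -0.02  0.45] 15.47
155.5 -0.5 False [ 0.4 -2.6  6.1] [0.22 0.15 0.15] [ 0.19 -0.13  0.68] 15.72
155.5 -1 False [-0.5 -3.   8. ] [0.46 0.2  0.16] [ 0.21 -0.23  0.94] 15.97
155.5 -1.5 False [-1.3 -3.1  9.6] [0.69 0.2  0.27] [ 0.24 -0.3   1.31] 16.22
```

The low edge touches at c≈0.3, with forces under 10 N. I ease back to a light contact and rotate the free edge down in half-degree steps.

```bash
python3 - <<'E'
from h import *
D=np.radians
f0=sensors.read_state()["force"]-np.array([-1.3,-3.1,9.6])
def go(p,c,vel):
    P,R=pose(D(p),piv(D(p),c,2.));ctrl.move_l(P,R,vel=vel);ctrl.hold(.1);s=sensors.read_state();F=s["force"]-f0
    print(p,c,F.round(1),s["wrist_torque"].round(2),(s["eef_pos"]-P).round(2),round(s["grip_width"],2),round(s["t"],2));return F
go(155.5,.2,6)
for p in np.arange(156,159.6,.5):
    F=go(p,.2,6)
    if F[2]>9: break
for n in("scene","top"):
    p,d=optics.grab_frame(n);cv2.imwrite(f"pics/{n}4.png",p[:,:,::-1]);np.savez(f"pics/{n}4.npz",p=p,d=d)
E
python3 chk.py 4
```

```text
155.5 0.2 [ 0.5 -3.   6. ] [0.12 0.1  0.03] [ 0.14 -0.06  0.07] 8.59 16.77
156.0 0.2 [ 0.6 -3.2  6.1] [ 0.1   0.07 -0.01] [ 0.13 -0.12 -0.01] 8.94 17.16
156.5 0.2 [ 0.9 -2.6  6.8] [ 0.07  0.01 -0.09] [ 0.1  -0.08  0.  ] 8.98 17.55
157.0 0.2 [ 1.4 -3.7  5.9] [ 0.03 -0.01 -0.11] [ 0.08 -0.08 -0.01] 8.7 17.94
157.5 0.2 [ 1.  -3.4  6.5] [ 0.08  0.02 -0.06] [ 0.07 -0.06 -0.01] 9.21 18.33
158.0 0.2 [ 2.1 -1.9  6.9] [ 0.09  0.01 -0.16] [ 0.07 -0.05  0.04] 8.75 18.73
158.5 0.2 [ 1.3 -2.   8.2] [ 0.2  -0.08 -0.16] [0.01 0.3  0.39] 8.85 19.12
159.0 0.2 [ 1.  -1.9  9.2] [ 0.62 -0.07 -0.14] [0.   0.49 0.86] 8.82 19.51
top tilt 20.71 xlean 0.24 height of face above V at y=-40: 24.94 1.99 2422
  x range -67.8 72.1 y -91.6 7.4
scene tilt 20.69 xlean 0.0 height of face above V at y=-40: 25.76 1.83 1303
  x range -66.4 66.9 y -91.4 8.9
```

Contact builds from about 158.3°, so the face is bedding on the wing. I unload to that angle, open slowly, and compare the board before and after backing out.

```bash
python3 - <<'E'
from h import *
D=np.radians
P,R=pose(D(158.5),piv(D(158.5),.2,2.));ctrl.move_l(P,R,vel=6)
ctrl.gripper_to(7,20)
for w in(10,11,12.5,15,22,30):
    ctrl.gripper_to(w);s=sensors.read_state();print(w,round(s["grip_width"],2),s["force"].round(1),s["wrist_torque"].round(2),round(s["t"],2))
ctrl.hold(.3)
ctrl.move_l(P-R[:,2]*60,vel=40)
ctrl.move_l(P-R[:,2]*120+Z*90,vel=120)
s=sensors.read_state();print(s["force"].round(1),s["t"])
for n in("scene","top"):
    p,d=optics.grab_frame(n);cv2.imwrite(f"pics/{n}5.png",p[:,:,::-1]);np.savez(f"pics/{n}5.npz",p=p,d=d)
a=cv2.imread("pics/scene5.png")[150:310,180:420];b=cv2.imread("pics/top5.png")[150:310,210:450]
cv2.imwrite("pics/s5.png",cv2.convertScaleAbs(np.vstack([cv2.resize(x,None,fx=1.8,fy=1.8) for x in(a,b)]),alpha=1.6))
E
python3 chk.py 5
```

```text
10 9.98 [ 0.8 -0.3  4.9] [ 0.4  -0.09 -0.21] 20.33
11 11.12 [0.9 1.1 3.5] [ 0.19 -0.04 -0.14] 20.55
12.5 12.43 [0.2 0.6 0.6] [-0.39  0.02 -0.01] 20.77
15 15.12 [ 0.3 -0.7 -0.1] [-0.47 -0.03  0.01] 20.98
22 21.88 [ 0.2 -0.2  0.1] [-0.43  0.06  0.05] 21.23
30 29.68 [0.2 1.2 1.2] [-0.48 -0.   -0.04] 21.48
[ 0.6 -0.7  0.8] 24.6167
top tilt 21.17 xlean 0.28 height of face above V at y=-40: 24.79 1.98 2543
  x range -67.1 69.8 y -89.6 6.8
scene tilt 21.15 xlean -0.17 height of face above V at y=-40: 25.63 2.01 1359
  x range -67.1 72.3 y -90.9 8.5
```

View pics/s5.png

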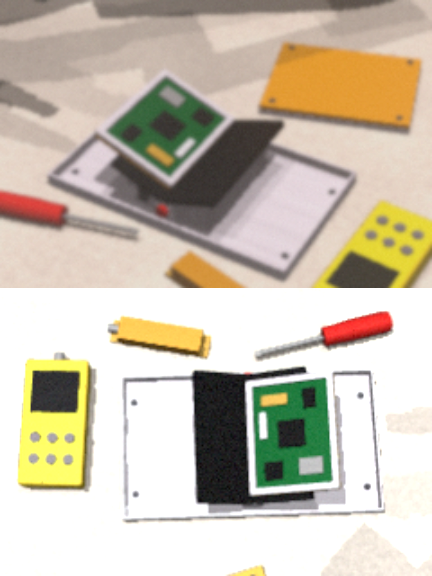

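The board rests green up, with both views giving 21.2° and no change of height on release. One last numeric check covers edge positions (seated? shifted along the V?), stability, and the bystanders.

```bash
python3 - <<'E'
from h import *
from scipy.ndimage import median_filter
ctrl.hold(.5)
p,d=optics.grab_frame("top");np.savez("pics/top6.npz",p=p,d=d)
hsv=cv2.cvtColor(p,cv2.COLOR_RGB2HSV);H,S,W=[hsv[...,i].astype(int) for i in range(3)]
a=np.radians(21.2);nn=-(-np.sin(a)*Y-np.cos(a)*Z);c=V+10*nn
o,dd=rays("top",np.stack(np.meshgrid(np.arange(640),np.arange(480)),-1));L=o+dd*(((c-o)@nn)/(dd@nn))[:,None]-V
lx=(L@X).reshape(480,640);ls=(L@(-np.cos(a)*Y+np.sin(a)*Z)).reshape(480,640)  # along wing from V
G=p.astype(int).sum(2)/3
gm=(H>45)&(H<95)&(S>90)&(abs(lx)<75)&(ls>-5)&(ls<110)
print("green patch x",np.percentile(lx[gm],[.5,99.5]).round(1),"up-slope",np.percentile(ls[gm],[.5,99.5]).round(1))
for nm,co,ot,lim in(("x",lx,ls,(25,85)),("s",ls,lx,(-45,45))):
    m=(ot>lim[0])&(ot<lim[1]);b=np.arange(-80,120,1.);i=np.digitize(co,b)
    pr=[G[m&(i==k)].mean() if (m&(i==k)).sum()>5 else np.nan for k in range(1,len(b))]
    print(nm,[(int(b[k]),int(v)) for k,v in enumerate(pr) if v==v and ((nm=="x" and 58<=abs(b[k])<=74) or (nm=="s" and (-8<=b[k]<=8 or 94<=b[k]<=106)))])
q=np.load("pics/top0.npz")["p"]
for nm,(x0,y0,x1,y1) in dict(meter=(215,180,265,265),module=(265,160,330,190),driver=(350,158,432,190)).items():
    def cm(im):
        h=cv2.cvtColor(im[y0:y1,x0:x1],cv2.COLOR_RGB2HSV);m=cv2.moments(((h[...,1]>120)&(h[...,2]>90)).astype(np.uint8),True);return np.array([m["m10"],m["m01"]])/m["m00"]
    print(nm,cm(q).round(2),cm(p).round(2))
print(sensors.read_state()["t"])
E
python3 -c "
from h import *
import chk" ; cp pics/scene5.npz pics/scene6.npz; python3 chk.py 6 | head -1
```

```text
green patch x [-54.6  58.2] up-slope [ 7.4 90.2]
x [(-74, 72), (-73, 55), (-72, 36), (-71, 54), (-70, 32), (-69, 54), (-68, 32), (-67, 49), (-66, 31), (-65, 73), (-64, 116), (-63, 141), (-62, 171), (-61, 177), (-60, 176), (-59, 175), (-58, 155), (58, 66), (59, 111), (60, 143), (61, 161), (62, 176), (63, 176), (64, 175), (65, 158), (66, 135), (67, 118), (68, 82), (69, 66), (70, 58), (71, 64), (72, 62), (73, 65), (74, 88)]
s [(-8, 16), (-7, 16), (-6, 16), (-5, 16), (-4, 27), (-3, 73), (-2, 126), (-1, 143), (0, 170), (1, 175), (2, 175), (3, 172), (4, 150), (5, 127), (6, 95), (7, 55), (8, 46), (94, 176), (95, 176), (96, 177), (97, 158), (98, 128), (99, 103), (100, 111), (101, 112), (102, 121), (103, 121), (104, 139), (105, 163), (106, 171)]
meter [24.31 49.49] [24.28 49.49]
module [34.18 15.55] [34.39 15.64]
driver [58.65 13.11] [58.77 13.3 ]
25.2667
top tilt 21.06 xlean 0.25 height of face above V at y=-40: 24.87 1.98 2538
```

```bash
python3 -c "
from plant import ctrl
ctrl.finish_job()"
```

```text
the job is handed in; nothing more can be done
```

I turned the smaller gold board over like a page, and it now rests green side up on the -y wing; the job is handed in at about 25 s of the 54 s allowed. I pinched it by the overhanging edge, turned it with its low edge just clear of the V, and eased it down until it touched. Then I opened the jaws slowly and backed the arm away.

**Last checks**
- **Resting flat:** both cameras read a tilt of about 21.2°. It did not change over the half second after release.
- **Seated in the V:** the low edge is within about 2 mm of the bottom line. That is as fine as the camera calibration can resolve.
- **Position along the V:** the board's centre is within about 1–2 mm of the cradle's middle.
- **Force:** readings while setting it down stayed around 10 N or less.
- **Bystanders:** the meter, module and screwdriver are within about 0.2 pixel of where they started.

**Disagreements**
- **Wing slope:** before the turn I measured the bare wing at about 22.3°, but the board touched and settled at about 21.2°.
- **Height:** the board's face reads about 0.5–1.4 mm lower than expected. That is within the camera bias, and a low reading does not suggest it is propped up.

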